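# Seat the cover and close the clamp

## Task

One of the two clamping fixtures holds the rectangular cover casting, which is not yet fully down on its seat. Press the cover down until you feel it fully home, and only then swing that fixture's hinged strap over it until the strap lies flat. Leave the strap of the other fixture, the one with the round flange, open as it is.

Things in the scene. Friction and masses are not known exactly. Their poses are not given: they have to be found in the camera images.
- cover_top (a point): Centre of the flat top (76 x 50 mm, long side along x) of the rectangular aluminium cover, 110 x 80 x 30 mm, in its fixture (base plate 150 x 200 mm). z up, y towards the clamp's hinge. Snug on two dowel pins at opposite corners: slides down only, needs about 4 N, stays where left. Starts 8 to 16 mm high; on its seat it stops hard and this point is 55 mm above the table. A spare cover lies loose.
- clamp_hinge (a point): Middle of the hinge axis of the task's clamp, fixed on the cover's fixture, 66 mm above the table and 90 mm along +y from the cover's centre. Axes as the cover's: x along the hinge axis, z up, -y towards the cover. The bracket round it is 64 mm wide along x, its top 78 mm above the table.
- clamp (a joint): Angle of that clamp's strap, rad: 0 = closed, level over the cover; 1.57 = upright; starts at 1.65 to 2.0, leaning away from the cover. Flat steel bar 34 mm wide, 12 mm thick, reaching 135 mm from the hinge axis (at mid-thickness); closed, its upper face is 72 mm above the table, with a 4 mm screw head 90 mm from the axis. Stiff hinge: stays at any angle, takes about 3 N at 100 mm.
- other_clamp_tip (a point): Free end of the open strap of the other fixture, the one that holds the round flange (96 mm diameter); same base, bracket and strap. To be left open as it is.

How it is judged:
By the outcome, as a careful person would: the job done as asked, in the order asked, and still so for the second after the job is handed in, with the robot touching nothing.
It also fails if it takes over 43 s, if anything falls off the work surface, if the arm or the gripper's body presses on something with over 40 N, if the wrist force passes 120 N, or if a joint passes its speed limit or range.

## Robot

A 6-joint arm with a two-finger parallel gripper is mounted at the origin on the work surface. World frame = base frame: x ahead of the robot, y to its left, z up, the work surface at z = 0. Lengths are in m, angles in rad, forces in N, time in s.
With the tool pointing down it reaches from about 0.325 to 0.85 m from the base axis. Payload 4.4 kg.
Tool frame: the origin (TCP) lies between the finger pads; the fingertips stand 22 mm ahead of it and the grasp point (between the pads) lies 3 mm ahead of it (env.finger_overhang is the distance from the TCP to the fingertips, in m); y points along the fingers, x is the direction in which the jaws open and shut, and the axes are right-handed (so a half turn about y gives the same grasp; the last joint's range is limited). The gripper opens to 94 mm and grips with 3 to 60 N. Pads are 16 mm wide; open, the fingers measure 119 mm over their backs; the gripper's body (75 mm by 177 mm) begins 78 mm behind the grasp point.
Start: joints at [-1.437, 0.207, 1.542, -0, 1.393, -0.15], TCP at [0.162, -0.552, 0.188] pointing down, gripper open.
Joint ranges: [-2.73, 2.73], [-0.86, 2.22], [0.23, 2.46], [-1.11, 4.25], [0.08, 2.63], [-2.82, 2.82]. Speed limits (rad/s): [2.79, 2.79, 3.14, 3.14, 3.14, 3.14].

## Interface

Orientations are given as a rotation vector (axis times angle).
In Python, from cell import env, camera, order gives the robot as it stands.
- The arm moves only by the tool arm_command, never from a script. Its argument "rows" is one flat list of numbers, 7 for each row, row after row: the shift along the tool's x, y, z in m, then the turn, a rotation vector about the tool's x, y, z in rad, then the opening, from 0 (shut) to 1 (fully open). A call has 1 to 20 rows; each row is the pose to reach, as a shift and turn from the pose commanded when the call began, along the tool's axes at that moment; what a row does not reach only later rows make up. A row lasts 1/12 s, in which the tool goes at most 41.7 mm and 7.16 degrees, less where a joint would pass 70% of its speed; a pose out of reach is approached as far as the arm can. A call with a gripper value outside its range is refused whole. The fingers move at their own pace and stop on an object; the grip force is fixed at half the most. Time passes only in rows, so rows that repeat a pose let the fingers close. It gives the time, the measured TCP pose, the force and the opening at its end, in the units of the state.
- env.get_state(): the state, without advancing time (a new reading comes with each control period).
- camera(name): name is "scene" or "top" or "wrist"; returns a dict with "color" (420x560x3 uint8, blue, green, red), "camera_matrix" (3x3 intrinsics, pixels), "cam_to_world" (4x4, takes a point from camera to world coordinates). Camera axes: x right, y down, z forward; pixel columns grow to the right and rows downward; lengths in m; the calibration is good to about 2 mm. A picture is of the moment at which its call begins. There is no depth.
- order.hand_in(): hands the job in, once; it reports no verdict.
The state is a dict: "time": time; "joint_positions": joint angles; "dq": joint speeds; "tau": joint torques, N m; "ee_pos": TCP position; "ee_rot": TCP orientation; "ft_force": force on the tool from outside, world axes, zero at the start; "moment": the same for the moment, N m; "opening": finger opening in m.
Only numpy, scipy, OpenCV 4.12 (cv2) and the standard library are available. Lean on these libraries where they do the work, as an engineer would, in place of code of your own. Each camera call takes 0.05 s, during which the arm holds its last target.

## Working session

There is one attempt and no reset: what is moved stays moved. The work goes in short steps, Python scripts to look and compute and a tool call to move; the robot and the scene stay as the last step left them, time stands still between calls to the robot, and variables do not carry over. Pictures are saved under pics/ and viewed, and the job is handed in when it is done.

Besides the shell and the picture viewer there is one more tool, called after "Request:" as name(argument=value, ...) on one line, values as JSON. arm_command: Moves the arm, as the interface text tells. Its arguments: {"type":"object","properties":{"rows":{"type":"array"}},"required":["rows"]}

```bash
ls; mkdir -p pics; python3 - <<'E'
from cell import env,camera
import cv2,json
s=env.get_state();print(s)
for n in("scene","top","wrist"):
    c=camera(n);cv2.imwrite(f"pics/{n}0.png",c["color"]);print(n,c["camera_matrix"].tolist(),c["cam_to_world"].round(4).tolist())
E
```

```text
pics
{'time': 0.0, 'joint_positions': array([-1.43650722e+00,  2.07417151e-01,  1.54290878e+00, -1.42803227e-05,
        1.39347672e+00, -1.50501443e-01]), 'dq': array([-2.41447042e-03,  6.60552628e-04, -1.30687597e-03, -8.80111349e-05,
        7.99748433e-04, -6.89213485e-04]), 'tau': array([-3.77962933e-04, -3.70878160e+01, -2.81419659e+01,  6.98242779e-02,
        3.59914836e-02, -1.62103306e-04]), 'ee_pos': array([ 0.16142231, -0.55102189,  0.18701388]), 'ee_rot': array([-1.32895711,  0.99795233, -0.9953593 ]), 'ft_force': array([ 0.49946028,  0.16957139, -0.91819891]), 'moment': array([-0.02144693, -0.01132309, -0.05876222]), 'opening': 0.0940939402045412}
scene [[404.2536947667929, 0.0, 281.9904811895778], [0.0, 404.2536947667929, 212.8692153167759], [0.0, 0.0, 1.0]] [[-0.6262, 0.472, -0.6205, 0.9434], [0.7796, 0.372, -0.5038, 0.3967], [-0.007, -0.7993, -0.601, 0.534], [0.0, 0.0, 0.0, 1.0]]
top [[485.91777345986355, 0.0, 284.4105058250995], [0.0, 485.91777345986355, 215.83051802761204], [0.0, 0.0, 1.0]] [[0.0297, -0.9913, 0.1285, 0.394], [-0.9995, -0.0288, 0.0087, 0.0226], [-0.0049, -0.1287, -0.9917, 1.0664], [0.0, 0.0, 0.0, 1.0]]
wrist [[352.95533301742006, 0.0, 281.1442906250475], [0.0, 352.95533301742006, 215.29383544272534], [0.0, 0.0, 1.0]] [[0.2812, -0.9198, -0.2738, 0.2403], [-0.9597, -0.2704, -0.0771, -0.5268], [-0.0032, 0.2844, -0.9587, 0.3839], [0.0, 0.0, 0.0, 1.0]]
```

View pics/scene0.png

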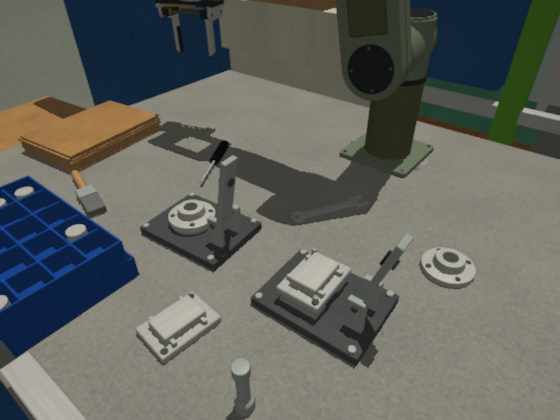

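View pics/top0.png

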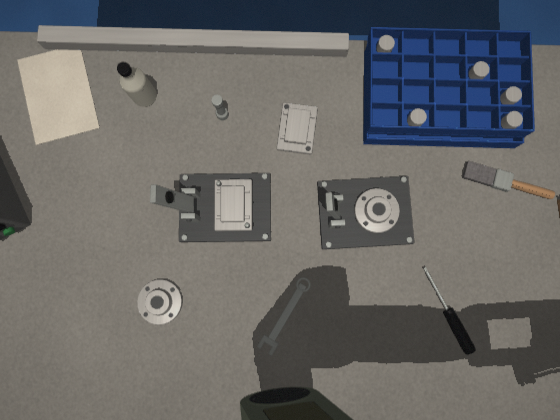

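```bash
python3 - <<'E'
from cell import env
from scipy.spatial.transform import Rotation as R
print(R.from_rotvec(env.get_state()["ee_rot"]).as_matrix().round(3))
E
```

```text
[[ 0.281 -0.     0.96 ]
 [-0.96   0.002  0.281]
 [-0.002 -1.     0.   ]]
```

```bash
python3 - <<'E'
import cv2
a=cv2.imread("pics/top0.png")[160:255,140:285];cv2.imwrite("pics/topc.png",cv2.resize(a,None,fx=5.4,fy=5.4,interpolation=cv2.INTER_CUBIC))
a=cv2.imread("pics/scene0.png")[225:355,245:420];cv2.imwrite("pics/scenec.png",cv2.resize(a,None,fx=4.5,fy=4.5,interpolation=cv2.INTER_CUBIC))
E
```

```text
(no output)
```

View pics/topc.png

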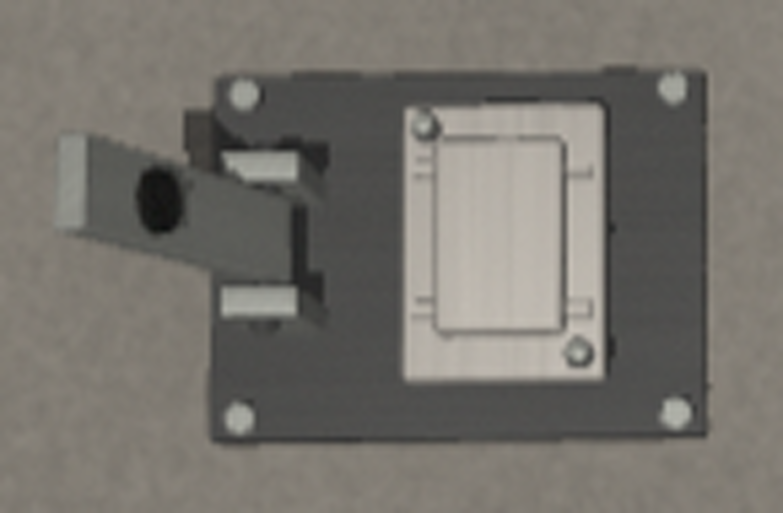

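View pics/scenec.png

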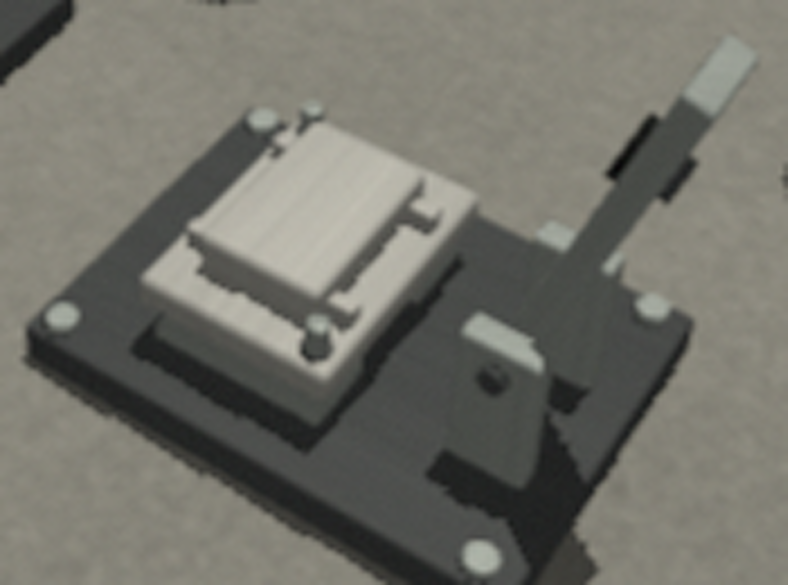

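```bash
cat > h.py <<'E'
import numpy as np,cv2
K={};T={}
K["scene"]=np.array([[404.2537,0,281.9905],[0,404.2537,212.8692],[0,0,1]])
K["top"]=np.array([[485.9178,0,284.4105],[0,485.9178,215.8305],[0,0,1]])
from cell import camera,env
for n in K: T[n]=camera(n)["cam_to_world"]
def P(n):
    W=np.linalg.inv(T[n]); return K[n]@W[:3]
def tri(a,b):
    X=cv2.triangulatePoints(P("top"),P("scene"),np.array(a,float).reshape(2,1),np.array(b,float).reshape(2,1))
    X=(X[:3]/X[3]).ravel()
    e=[]
    for n,p in(("top",a),("scene",b)):
        q=P(n)@np.r_[X,1];e.append(np.round(q[:2]/q[2]-p,1))
    return X,e
def tc(p):return np.array(p)/5.4+[140,160]-.4
def sc(p):return np.array(p)/4.5+[245,225]-.4
E
python3 - <<'E'
from h import *
L={"++":((436,138),(322,297)),"+-":((563,138),(190,230)),"--":((563,330),(320,122)),"-+":((434,330),(422,180)),
"tip+in":((88,133),(683,97)),"tip-in":((88,230),(730,33)),"tip+out":((60,133),(715,120)),"tip-out":((60,230),(757,55)),
"shoulder-+":((404,380),(478,198)),"shoulder++":((404,107),(322,383)),"shoulder+-":((604,104),(142,278)),
"pin++":((425,123),(318,322)),"pin--":((578,350),(312,107)),
"bolt++":((245,95),(481,556)),"bolt+-":((674,88),(62,316)),"bolt--":((675,412),(264,119)),"bolt-+":((238,417),(653,306))}
for k,(a,b) in L.items(): 
    X,e=tri(tc(a),sc(b));print(k,X.round(4),*e)
E
```

```text
++ [0.5837 0.1684 0.0665] [-0.5  0.3] [-1.1 -0. ]
+- [0.5862 0.1172 0.0679] [ 0.4 -0.3] [0.9 0. ]
-- [0.5104 0.1163 0.0647] [-0.5  0.3] [-1.1 -0. ]
-+ [0.5101 0.1648 0.0631] [ 0.2 -0.1] [0.4 0. ]
tip+in [0.5582 0.2675 0.194 ] [-0.3  0.1] [-0.8  0. ]
tip-in [0.5248 0.2655 0.1944] [-0.5  0.2] [-1.  0.]
tip+out [0.5584 0.2777 0.1913] [-0.3  0.1] [-0.7  0. ]
tip-out [0.5252 0.2754 0.1915] [-0.2  0.1] [-0.5  0. ]
shoulder-+ [0.4916 0.1782 0.0478] [-0.1  0. ] [-0.1 -0. ]
shoulder++ [0.6    0.1832 0.0482] [ 0.1 -0. ] [0.1 0. ]
shoulder+- [0.6027 0.1049 0.0492] [-0.3  0.2] [-0.8 -0.1]
pin++ [0.5906 0.1729 0.063 ] [-0.2  0.1] [-0.5 -0. ]
pin-- [0.5035 0.1095 0.0636] [-0.1  0.1] [-0.2 -0. ]
bolt++ [0.6082 0.2522 0.0225] [-0.1  0. ] [-0.1 -0. ]
bolt+- [0.616  0.0784 0.0223] [-0.1  0.1] [-0.2 -0. ]
bolt-- [0.4842 0.0734 0.0232] [-0.1  0.1] [-0.3 -0. ]
bolt-+ [0.4773 0.2473 0.0235] [ 0. -0.] [ 0.1 -0. ]
```

Request:
arm_command(rows=[0,-0.042,0,0,0,0,0,0,-0.084,0,0,0,0,0,-0.558,-0.1,0.566,0,-1.327,0,0,-0.558,-0.1,0.566,0,-1.327,0,0,-0.558,-0.1,0.566,0,-1.327,0,0,-0.558,-0.1,0.566,0,-1.327,0,0,-0.558,-0.1,0.566,0,-1.327,0,0,-0.558,-0.1,0.566,0,-1.327,0,0,-0.558,-0.1,0.566,0,-1.327,0,0,-0.558,-0.1,0.566,0,-1.327,0,0,-0.558,-0.1,0.566,0,-1.327,0,0,-0.558,-0.1,0.566,0,-1.327,0,0,-0.558,-0.1,0.566,0,-1.327,0,0,-0.558,-0.1,0.566,0,-1.327,0,0,-0.558,-0.1,0.566,0,-1.327,0,0,-0.558,-0.1,0.566,0,-1.327,0,0,-0.558,-0.1,0.566,0,-1.327,0,0,-0.558,-0.1,0.566,0,-1.327,0,0,-0.558,-0.1,0.566,0,-1.327,0,0,-0.558,-0.1,0.566,0,-1.327,0,0])

```text
time: 1.92
ee_pos: [0.5266, 0.1056, 0.2873]
ee_rot: [-1.571, -0.033, 0.032]
ft_force: [1.5, -0.7, -0.1]
opening: 0.0003
```

Request:
arm_command(rows=[0,0,0,0,0,0,0,0,0,0,0,0,0,0])

```text
time: 2.08
ee_pos: [0.5261, 0.1051, 0.2864]
ee_rot: [-1.571, -0.034, 0.037]
ft_force: [-0.3, 0.2, -0.6]
opening: 0.0006
```

```bash
python3 - <<'E'
from cell import env,camera
import cv2
from scipy.spatial.transform import Rotation as R
s=env.get_state();print(s["time"],s["ee_pos"],s["joint_positions"].round(3),s["ft_force"].round(2));print(R.from_rotvec(s["ee_rot"]).as_matrix().round(3))
c=camera("wrist");cv2.imwrite("pics/w1.png",c["color"]);print(c["cam_to_world"].round(4).tolist())
E
```

```text
2.0833 [0.52609893 0.10505264 0.28638913] [ 0.036  0.066  1.499 -0.     1.578 -0.009] [-0.31  0.18 -0.56]
[[ 0.999 -0.002 -0.045]
 [ 0.045 -0.     0.999]
 [-0.002 -1.    -0.   ]]
[[0.999, 0.0439, 0.011, 0.5215], [0.0452, -0.9578, -0.2838, 0.1897], [-0.0019, 0.284, -0.9588, 0.4831], [0.0, 0.0, 0.0, 1.0]]
```

View pics/w1.png

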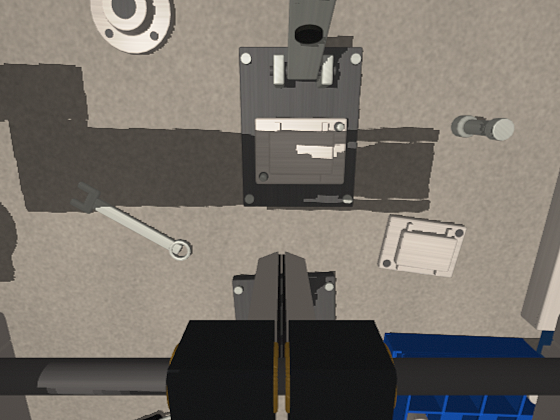

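```bash
python3 - <<'E'
import numpy as np
from cell import env,camera
c=camera("wrist");K=c["camera_matrix"];W=np.linalg.inv(c["cam_to_world"])
for n,p in {"bolt++":(.6082,.2522,.0225),"bolt-+":(.4773,.2473,.0235),"bolt--":(.4842,.0734,.023),"bolt+-":(.616,.0784,.022),"pin++":(.5906,.1729,.063),"sh++":(.6,.1832,.048),"top--":(.5104,.1163,.065),"tip":(.5248,.2655,.194)}.items():
    q=K@(W@np.r_[p,1])[:3];print(n,(q[:2]/q[2]).round(1))
import cv2
cv2.imwrite("pics/w1c.png",cv2.resize(c["color"][0:220,225:375],None,fx=2.7,fy=2.7,interpolation=cv2.INTER_CUBIC))
E
```

```text
bolt++ [356.3  58.6]
bolt-+ [247.3  57.8]
bolt-- [250.4 198.7]
bolt+- [348.6 199. ]
pin++ [341.1 127.3]
sh++ [347.7 118.1]
top-- [270.  173.1]
tip [ 2.912e+02 -2.000e-01]
```

View pics/w1c.png

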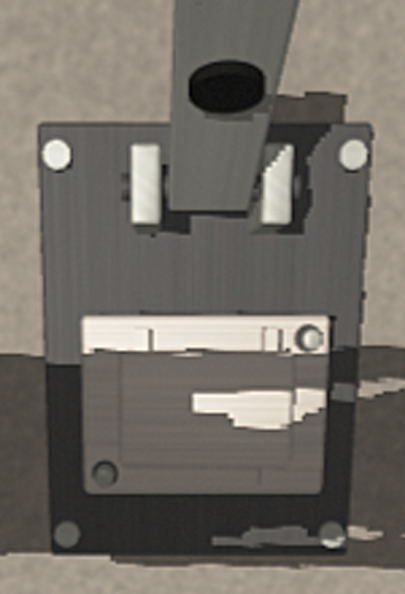

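Request:
arm_command(rows=[0.023,0,0.0356,0,0,0,0,0.023,0.04,0.0356,0,0,0,0,0.023,0.08,0.0356,0,0,0,0,0.023,0.12,0.0356,0,0,0,0,0.023,0.15,0.0356,0,0,0,0,0.023,0.17,0.0356,0,0,0,0,0.023,0.183,0.0356,0,0,0,0,0.023,0.183,0.0356,0,0,0,0,0.023,0.183,0.0356,0,0,0,0])

```text
time: 2.93
ee_pos: [0.5469, 0.1382, 0.104]
ee_rot: [-1.571, -0.029, 0.031]
ft_force: [0.3, 0.2, 1.0]
opening: 0.0005
```

Request:
arm_command(rows=[0,0.002,0,0,0,0,0,0,0.004,0,0,0,0,0,0,0.006,0,0,0,0,0,0,0.008,0,0,0,0,0,0,0.01,0,0,0,0,0,0,0.012,0,0,0,0,0,0,0.014,0,0,0,0,0,0,0.016,0,0,0,0,0])

```text
time: 3.6
ee_pos: [0.5476, 0.14, 0.0879]
ee_rot: [-1.571, -0.032, 0.032]
ft_force: [0.3, 0.4, 0.1]
opening: 0.0007
```

Request:
arm_command(rows=[0,0.001,0,0,0,0,0,0,0.002,0,0,0,0,0,0,0.003,0,0,0,0,0,0,0.004,0,0,0,0,0,0,0.005,0,0,0,0,0,0,0.006,0,0,0,0,0])

```text
time: 4.1
ee_pos: [0.5477, 0.1399, 0.0822]
ee_rot: [-1.571, -0.032, 0.032]
ft_force: [-0.4, 0.1, 0.3]
opening: 0.0004
```

```bash
python3 - <<'E'
from cell import env,camera
import cv2
s=env.get_state();print(s["ee_pos"],s["ft_force"],s["tau"].round(2))
a=camera("scene")["color"];cv2.imwrite("pics/s2.png",cv2.resize(a[200:340,240:420],None,fx=4.2,fy=4.2,interpolation=cv2.INTER_CUBIC))
E
```

```text
[0.54766532 0.13991631 0.08216454] [-0.40513814  0.10804221  0.3299559 ] [ 0.000e+00 -3.796e+01 -2.531e+01  7.000e-02  3.000e-02 -0.000e+00]
```

View pics/s2.png

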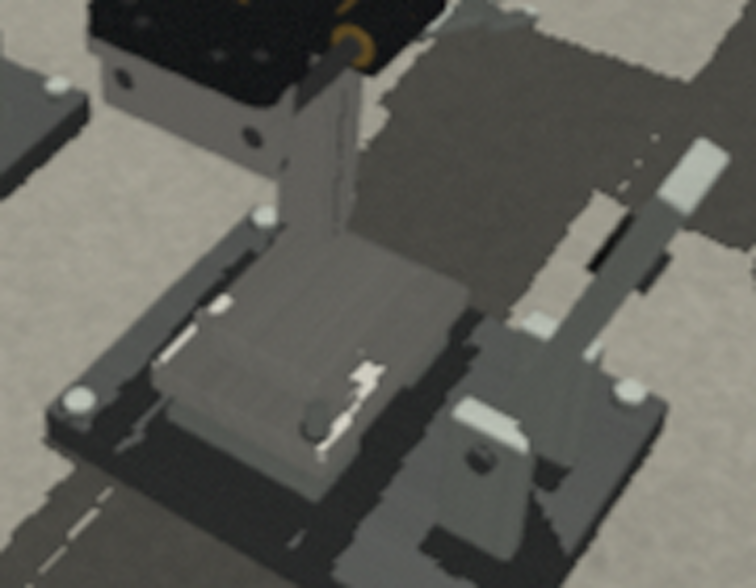

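```bash
python3 - <<'E'
from h import *
a=camera("scene")["color"][225:330,260:370]
g=cv2.createCLAHE(6,(4,4)).apply(cv2.cvtColor(a,cv2.COLOR_BGR2GRAY))
cv2.imwrite("pics/s2e.png",cv2.resize(g,None,fx=5.6,fy=5.6,interpolation=cv2.INTER_CUBIC))
p=env.get_state()["ee_pos"]
for d in(0,.022):
    for n in K:
        q=P(n)@np.r_[p[0],p[1],p[2]-d,1];print(n,d,q[:2]/q[2],(q[:2]/q[2]-[260,225])*5.6)
E
```

```text
scene 0 [313.78976525 262.11821036] [301.22268539 207.86197803]
top 0 [231.83719081 201.68517845] [-157.71173149 -130.56300069]
scene 0.022 [313.24638064 271.90656798] [298.1797316  262.67678067]
top 0.022 [233.01503882 203.33865933] [-151.11578258 -121.30350775]
```

View pics/s2e.png

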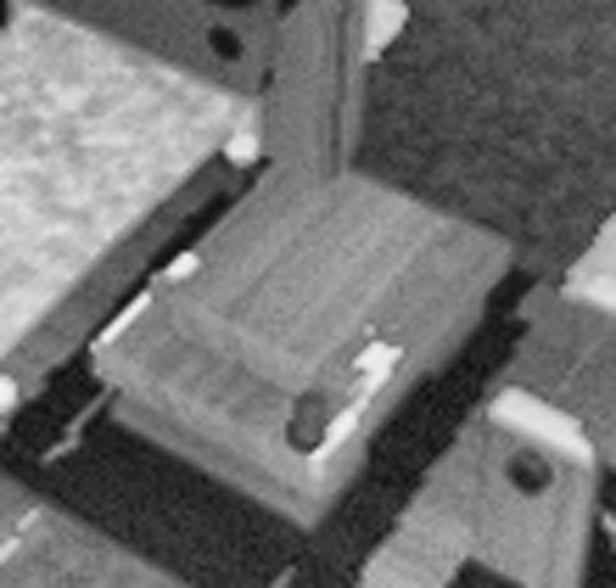

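```bash
python3 - <<'E'
from h import *
from scipy.spatial.transform import Rotation as R
s=env.get_state();p=s["ee_pos"];print(env.finger_overhang, R.from_rotvec(s["ee_rot"]).as_matrix().round(3))
c=camera("wrist");Kw=c["camera_matrix"];W=np.linalg.inv(c["cam_to_world"])
for d in(0,.022):
    q=Kw@(W@np.r_[p-[0,0,d],1])[:3];print(d,q[:2]/q[2])
cv2.imwrite("pics/w2.png",c["color"])
t=camera("top")["color"];cv2.imwrite("pics/t2.png",cv2.resize(t[100:310,130:390],None,fx=2.8,fy=2.8))
cv2.imwrite("pics/s3.png",camera("scene")["color"])
E
```

```text
0.022 [[ 0.999  0.    -0.041]
 [ 0.041 -0.     0.999]
 [ 0.    -1.    -0.   ]]
0 [282.98543267 257.43193306]
0.022 [282.81922259 244.20706343]
```

View pics/w2.png

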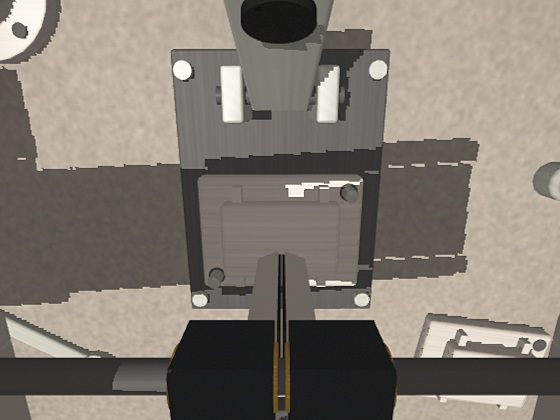

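View pics/t2.png

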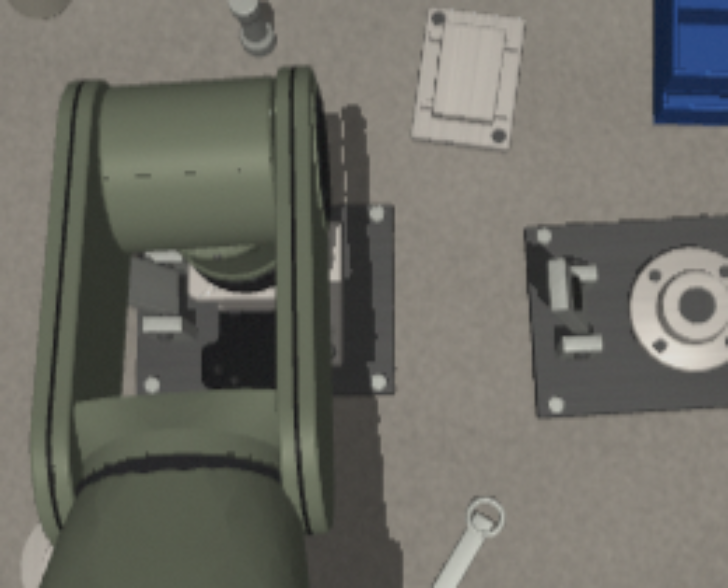

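View pics/s3.png

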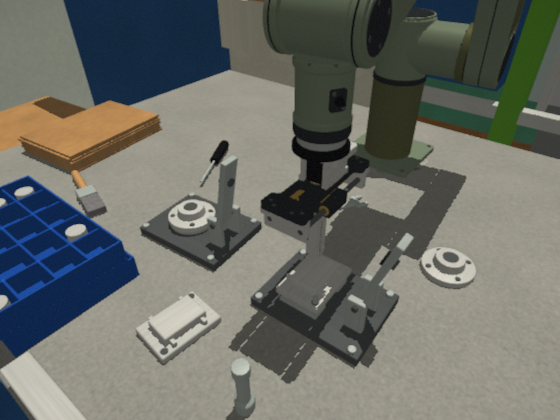

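```bash
python3 - <<'E'
import cv2
a=cv2.imread("pics/w2.png")[180:330,190:380];cv2.imwrite("pics/w2c.png",cv2.resize(a,None,fx=4,fy=4,interpolation=cv2.INTER_CUBIC))
a=cv2.imread("pics/s3.png")[195:295,270:370]
cv2.imwrite("pics/s3c.png",cv2.resize(cv2.convertScaleAbs(a,alpha=1.7),None,fx=6,fy=6,interpolation=cv2.INTER_CUBIC))
E
```

```text
(no output)
```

View pics/w2c.png

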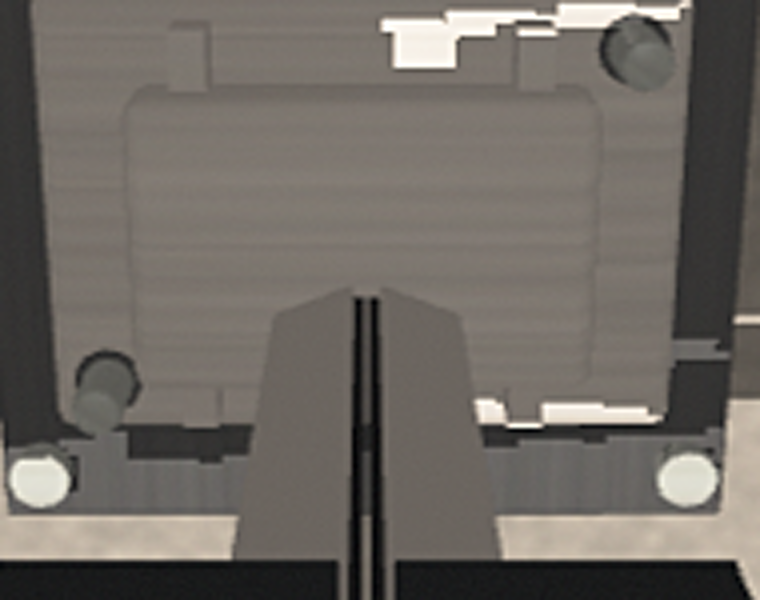

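View pics/s3c.png

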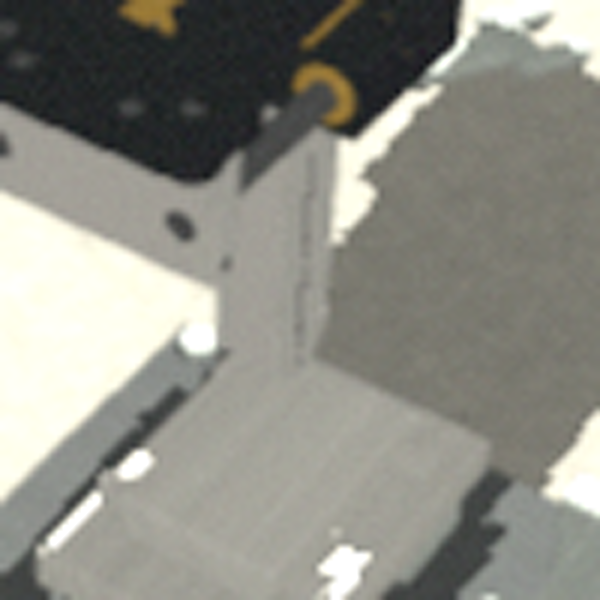

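```bash
python3 - <<'E'
from h import *
c=camera("wrist");Pw=c["camera_matrix"]@np.linalg.inv(c["cam_to_world"])[:3]
for w,s in(((281.2,253),(320,255.4)),((281.2,253),(319,258))):
    X=cv2.triangulatePoints(Pw,P("scene"),np.array(w,float).reshape(2,1),np.array(s,float).reshape(2,1));X=(X[:3]/X[3]).ravel()
    q=Pw@np.r_[X,1];r=P("scene")@np.r_[X,1];print(X,q[:2]/q[2],r[:2]/r[2])
# predicted front-edge for z heights
p=env.get_state()["ee_pos"]
for h in (-.022,-.01,0,.01,.02):
    x=np.r_[p+[0,.008,h],1]
    q=Pw@x;r=P("scene")@x;print(h,q[:2]/q[2],r[:2]/r[2])
E
```

```text
[0.54619896 0.15016962 0.10138704] [281.30479268 253.90714322] [320.19672574 255.5393186 ]
[0.54621106 0.14819675 0.09506935] [281.17668718 252.79234254] [318.95385921 257.96717501]
-0.022 [283.34831547 232.77663081] [317.28493568 274.10084489]
-0.01 [283.46253887 239.15248692] [317.62534855 268.80225428]
0 [283.56726876 244.99842307] [317.91486417 264.29588905]
0.01 [283.68200049 251.40265362] [318.20984764 259.70441557]
0.02 [283.80823868 258.44916578] [318.51045535 255.02539981]
```

```bash
python3 - <<'E'
from h import *
p=np.array([0.16142231, -0.55102189,  0.18701388]);Rm=np.array([[.281,0,.96],[-.96,.002,.281],[-.002,-1,0]])
K0=np.array([[352.955,0,281.144],[0,352.955,215.294],[0,0,1]]);T0=np.array([[0.2812,-0.9198,-0.2738,0.2403],[-0.9597,-0.2704,-0.0771,-0.5268],[-0.0032,0.2844,-0.9587,0.3839],[0,0,0,1]])
W=np.linalg.inv(T0)
for x in(-.047,.047):
  for h in(.022,.003,-.013):
    q=K0@(W@np.r_[p+Rm@[x,h,.008],1])[:3];print(x,h,q[:2]/q[2])
E
```

```text
-0.047 0.022 [211.95063806 229.23875964]
-0.047 0.003 [205.99281196 239.40945657]
-0.047 -0.013 [200.12356988 249.42893033]
0.047 0.022 [355.59469565 229.33194943]
0.047 0.003 [361.92975088 239.5154428 ]
0.047 -0.013 [368.17107596 249.54826655]
```

View pics/wrist0.png

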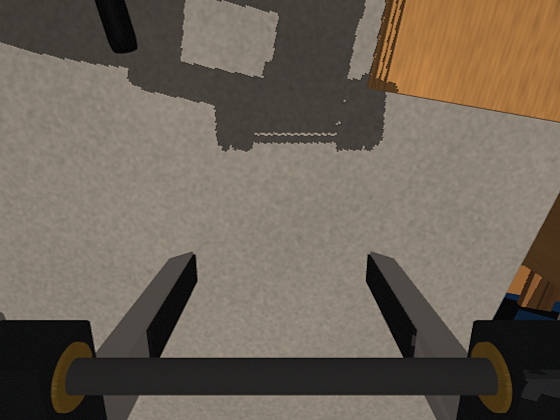

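Request:
arm_command(rows=[0,0.003,0,0,0,0,0,0,0.006,0,0,0,0,0,0,0.009,0,0,0,0,0,0,0.012,0,0,0,0,0,0,0.015,0,0,0,0,0,0,0.018,0,0,0,0,0,0,0.02,0,0,0,0,0,0,0.022,0,0,0,0,0])

```text
time: 5.47
ee_pos: [0.5475, 0.1399, 0.0598]
ee_rot: [-1.571, -0.032, 0.033]
ft_force: [-0.0, -0.3, 0.2]
opening: 0.0005
```

Request:
arm_command(rows=[0,0.001,0,0,0,0,0,0,0.002,0,0,0,0,0,0,0.003,0,0,0,0,0,0,0.004,0,0,0,0,0])

```text
time: 5.8
ee_pos: [0.5478, 0.1399, 0.0563]
ee_rot: [-1.571, -0.032, 0.032]
ft_force: [-0.3, 0.4, 0.7]
opening: 0.0006
```

Request:
arm_command(rows=[0,0.001,0,0,0,0,0,0,0.002,0,0,0,0,0,0,0.003,0,0,0,0,0,0,0.004,0,0,0,0,0])

```text
time: 6.13
ee_pos: [0.5477, 0.1399, 0.0522]
ee_rot: [-1.571, -0.032, 0.032]
ft_force: [0.4, -0.7, -0.2]
opening: 0.0006
```

Request:
arm_command(rows=[0,0.001,0,0,0,0,0,0,0.002,0,0,0,0,0,0,0.003,0,0,0,0,0])

```text
time: 6.38
ee_pos: [0.5476, 0.1399, 0.0494]
ee_rot: [-1.571, -0.032, 0.032]
ft_force: [-1.5, -1.0, 4.0]
opening: 0.0003
```

Request:
arm_command(rows=[0,0.001,0,0,0,0,0,0,0.002,0,0,0,0,0])

```text
time: 6.55
ee_pos: [0.5477, 0.1399, 0.0477]
ee_rot: [-1.571, -0.032, 0.032]
ft_force: [-2.0, -0.1, 3.5]
opening: 0.0005
```

```bash
python3 - <<'E'
from h import *
s=env.get_state();print(s["ee_pos"],s["ft_force"])
a=camera("scene")["color"][195:295,270:370]
cv2.imwrite("pics/s4c.png",cv2.resize(cv2.convertScaleAbs(a,alpha=1.7),None,fx=6,fy=6,interpolation=cv2.INTER_CUBIC))
E
```

```text
[0.54764113 0.13993172 0.04739163] [-1.71584882 -0.13307295  2.65419599]
```

View pics/s4c.png

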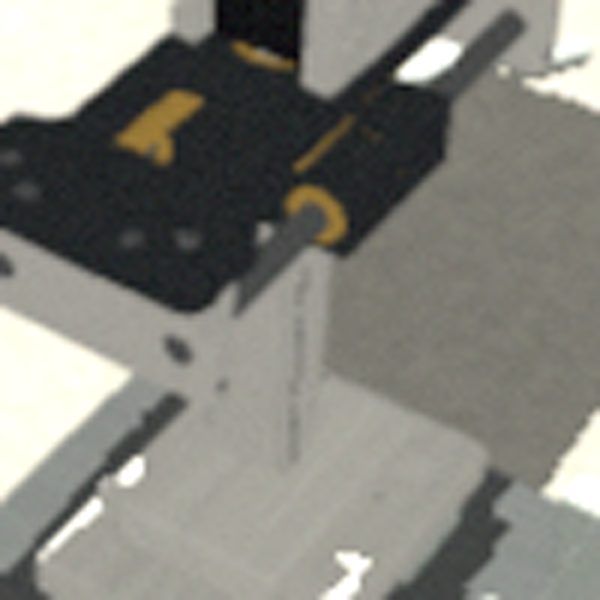

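Request:
arm_command(rows=[0,0.001,0,0,0,0,0,0,0.002,0,0,0,0,0,0,0.003,0,0,0,0,0,0,0.004,0,0,0,0,0])

```text
time: 7.03
ee_pos: [0.5476, 0.1399, 0.0431]
ee_rot: [-1.571, -0.032, 0.032]
ft_force: [-1.8, 0.1, 3.4]
opening: 0.0004
```

Request:
arm_command(rows=[0,0.001,0,0,0,0,0,0,0.002,0,0,0,0,0])

```text
time: 7.2
ee_pos: [0.5476, 0.1399, 0.0411]
ee_rot: [-1.571, -0.032, 0.032]
ft_force: [-1.5, -1.4, 4.7]
opening: 0.0006
```

Request:
arm_command(rows=[0,0.0005,0,0,0,0,0,0,0.001,0,0,0,0,0])

```text
time: 7.37
ee_pos: [0.5477, 0.1399, 0.0401]
ee_rot: [-1.571, -0.032, 0.032]
ft_force: [-1.8, -0.2, 4.2]
opening: 0.0005
```

Request:
arm_command(rows=[0,0.0005,0,0,0,0,0,0,0.001,0,0,0,0,0])

```text
time: 7.53
ee_pos: [0.5477, 0.1399, 0.0392]
ee_rot: [-1.571, -0.032, 0.032]
ft_force: [-1.3, -1.0, 4.2]
opening: 0.0006
```

Request:
arm_command(rows=[0,0.0005,0,0,0,0,0,0,0.0005,0,0,0,0,0])

```text
time: 7.7
ee_pos: [0.5477, 0.1399, 0.0386]
ee_rot: [-1.571, -0.032, 0.032]
ft_force: [-0.5, -0.6, 2.4]
opening: 0.0003
```

Request:
arm_command(rows=[0,0.0005,0,0,0,0,0,0,0.0005,0,0,0,0,0])

```text
time: 7.87
ee_pos: [0.5476, 0.1399, 0.0381]
ee_rot: [-1.571, -0.032, 0.032]
ft_force: [-1.9, -0.1, 2.9]
opening: 0.0003
```

Request:
arm_command(rows=[0,0.0005,0,0,0,0,0,0,0.001,0,0,0,0,0])

```text
time: 8.03
ee_pos: [0.5477, 0.1399, 0.0379]
ee_rot: [-1.571, -0.032, 0.032]
ft_force: [-2.7, -0.2, 9.9]
opening: 0.0003
```

Request:
arm_command(rows=[0,0.0005,0,0,0,0,0,0,0.001,0,0,0,0,0])

```text
time: 8.2
ee_pos: [0.5477, 0.1399, 0.0379]
ee_rot: [-1.571, -0.032, 0.033]
ft_force: [-6.4, -0.5, 16.1]
opening: 0.0004
```

Request:
arm_command(rows=[0,0.0005,0,0,0,0,0,0,0.001,0,0,0,0,0,0,0.001,0,0,0,0,0])

```text
time: 8.45
ee_pos: [0.5478, 0.1399, 0.0379]
ee_rot: [-1.571, -0.032, 0.033]
ft_force: [-7.5, -0.7, 18.2]
opening: 0.0006
```

```bash
python3 - <<'E'
from h import *
s=env.get_state();print(s["time"],s["ee_pos"],s["ft_force"])
a=camera("scene")["color"][225:355,245:420]
cv2.imwrite("pics/s5c.png",cv2.resize(cv2.convertScaleAbs(a,alpha=1.6),None,fx=4.5,fy=4.5,interpolation=cv2.INTER_CUBIC))
E
```

```text
8.55 [0.54772362 0.13994731 0.03782377] [-7.90078828 -1.02538191 17.82048341]
```

View pics/s5c.png

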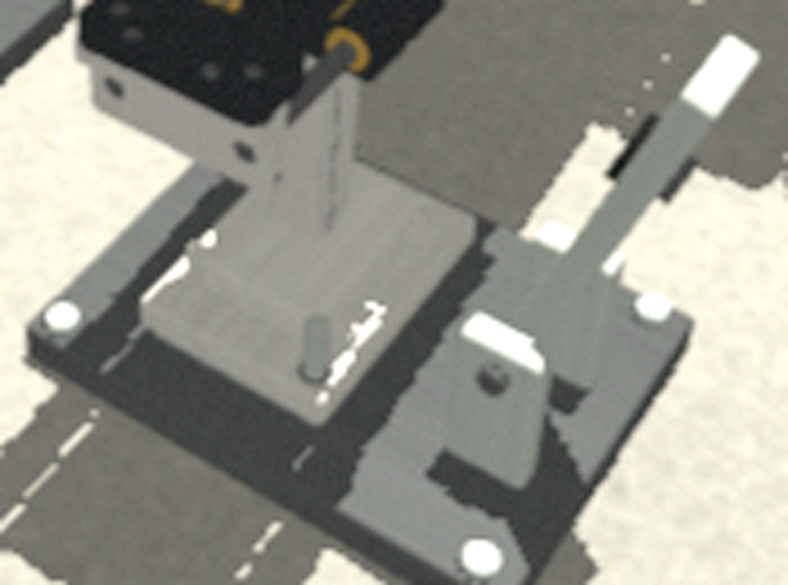

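Request:
arm_command(rows=[0,-0.02,0,0,0,0,0,0,-0.06,0,0,0,0,0,0,-0.1,0,0,0,0,0,0,-0.14,0,0,0,0,0,0,-0.18,0,0,0,0,0,0,-0.2,0,0,0,0,0,0,-0.2,0.04,0,0,0,0,0,-0.2,0.08,0,0,0,0,0,-0.2,0.12,0,0,0,0,0,-0.2,0.15,0,0,0,0,0,-0.2,0.162,0,0,0,0,0,-0.2,0.162,0,0,0,0,0,-0.2,0.162,0,0,0,0])

```text
time: 9.68
ee_pos: [0.5408, 0.3013, 0.2343]
ee_rot: [-1.572, -0.032, 0.034]
ft_force: [0.1, -0.5, 0.2]
opening: 0.0003
```

```bash
python3 - <<'E'
from h import *
s=env.get_state();print(s["time"],s["ee_pos"],s["ft_force"])
a=camera("scene")["color"]
cv2.imwrite("pics/s6.png",cv2.resize(a[130:370,225:475],None,fx=2.4,fy=2.4,interpolation=cv2.INTER_CUBIC))
E
```

```text
9.7833 [0.54123063 0.30015896 0.23478261] [ 0.1963642  -0.28840189  0.69662629]
```

View pics/s6.png

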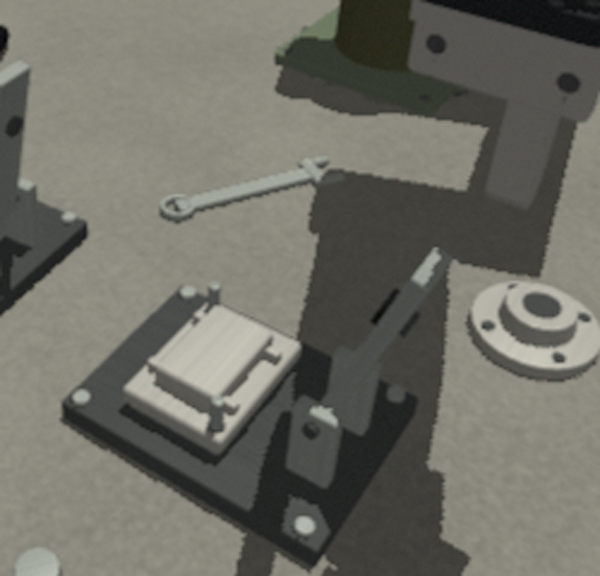

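Request:
arm_command(rows=[0,0.03,0,0,0,0,0,0,0.055,0,0,0,0,0,0,0.07,0,0,0,0,0,0,0.075,0,0,0,0,0,0,0.075,0,0,0,0,0])

```text
time: 10.25
ee_pos: [0.5402, 0.3, 0.1585]
ee_rot: [-1.572, -0.028, 0.033]
ft_force: [-0.2, -0.4, 0.5]
opening: 0.0005
```

```bash
python3 - <<'E'
from h import *
s=env.get_state();p=s["ee_pos"];print(s["time"],p,s["ft_force"])
h=np.array([.2316,.066])
for t in np.arange(1.9,-0.01,-.1):
    R=.118
    S=min(R*np.cos(t),.135*np.cos(t)) if t>1.571 else R*np.cos(t)
    S-=.006*np.sin(t); z=h[1]+R*np.sin(t)+.006*np.cos(t)
    yc=h[0]-S+.008; ez=z-.017
    print(round(t,2),"y",round(p[2]-ez,4),"z",round(yc-p[1],4))
a=camera("scene")["color"]
cv2.imwrite("pics/s7.png",cv2.resize(a[130:370,225:475],None,fx=2.4,fy=2.4,interpolation=cv2.INTER_CUBIC))
E
```

```text
10.35 [0.54199766 0.30122753 0.16139057] [-0.36650759 -0.16848343  0.97774343]
1.9 y 0.0027 z -0.0123
1.8 y -0.0012 z -0.0251
1.7 y -0.0039 z -0.0383
1.6 y -0.0054 z -0.0517
1.5 y -0.0057 z -0.064
1.4 y -0.0049 z -0.0758
1.3 y -0.0029 z -0.0874
1.2 y 0.0002 z -0.0988
1.1 y 0.0045 z -0.1098
1.0 y 0.0099 z -0.1203
0.9 y 0.0162 z -0.1303
0.8 y 0.0236 z -0.1395
0.7 y 0.0318 z -0.148
0.6 y 0.0408 z -0.1556
0.5 y 0.0506 z -0.1623
0.4 y 0.0609 z -0.168
0.3 y 0.0718 z -0.1726
0.2 y 0.0831 z -0.1761
0.1 y 0.0946 z -0.1784
-0.0 y 0.1064 z -0.1796
```

View pics/s7.png

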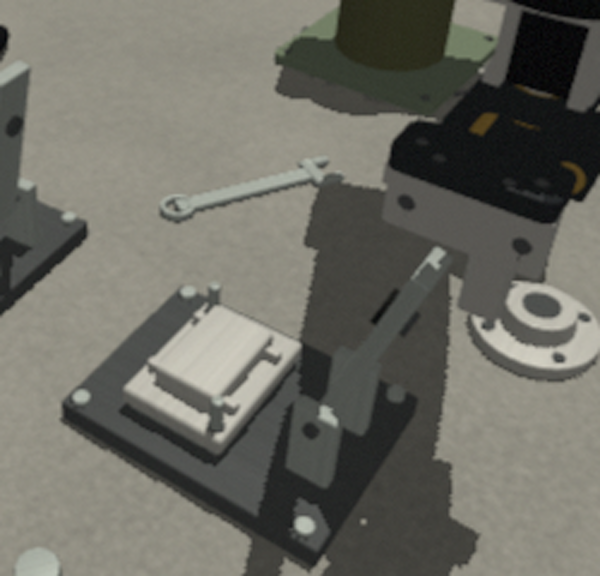

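Request:
arm_command(rows=[0,0,-0.008,0,0,0,0,0,0,-0.016,0,0,0,0,0,0,-0.024,0,0,0,0,0,-0.001,-0.032,0,0,0,0,0,-0.003,-0.04,0,0,0,0,0,-0.005,-0.052,0,0,0,0,0,-0.005,-0.064,0,0,0,0,0,-0.005,-0.076,0,0,0,0])

```text
time: 11.07
ee_pos: [0.544, 0.2245, 0.1652]
ee_rot: [-1.571, -0.032, 0.032]
ft_force: [-0.5, 1.8, -0.8]
opening: 0.0009
```

```bash
python3 - <<'E'
from h import *
s=env.get_state();p=s["ee_pos"];print(s["time"],p,s["ft_force"])
a=camera("scene")["color"]
cv2.imwrite("pics/s8.png",cv2.resize(a[130:370,225:475],None,fx=2.4,fy=2.4,interpolation=cv2.INTER_CUBIC))
E
```

```text
11.1667 [0.54389337 0.22308651 0.1648632 ] [ 0.29529499 -0.90619159 -0.09605029]
```

View pics/s8.png

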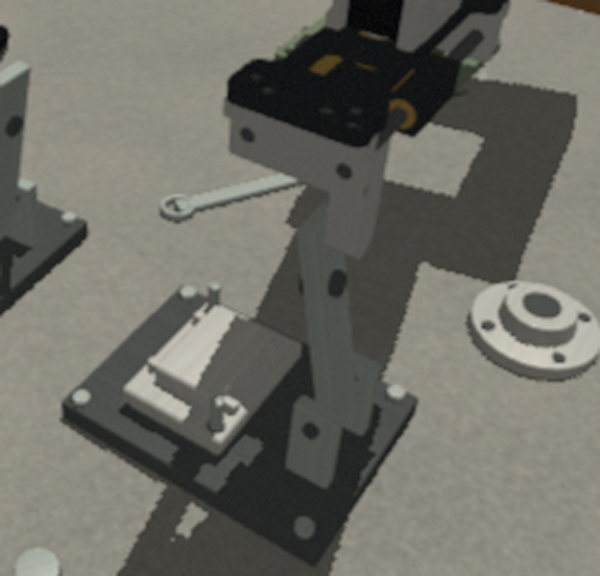

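Request:
arm_command(rows=[0,0.002,-0.0115,0,0,0,0,0,0.005,-0.023,0,0,0,0,0,0.0095,-0.034,0,0,0,0,0,0.015,-0.0445,0,0,0,0,0,0.021,-0.0545,0,0,0,0,0,0.0285,-0.0635,0,0,0,0,0,0.0365,-0.072,0,0,0,0,0,0.0455,-0.0795,0,0,0,0,0,0.0555,-0.0865,0,0,0,0,0,0.066,-0.092,0,0,0,0])

```text
time: 12.05
ee_pos: [0.5479, 0.1329, 0.0982]
ee_rot: [-1.571, -0.032, 0.032]
ft_force: [0.3, 0.9, 1.2]
opening: 0.0007
```

```bash
python3 - <<'E'
from h import *
s=env.get_state();p=s["ee_pos"];print(s["time"],p,s["ft_force"])
a=camera("scene")["color"]
cv2.imwrite("pics/s9.png",cv2.resize(a[130:370,225:475],None,fx=2.4,fy=2.4,interpolation=cv2.INTER_CUBIC))
E
```

```text
12.15 [0.54609071 0.13251079 0.0964656 ] [-0.12590875 -0.73028236  0.32675578]
```

View pics/s9.png

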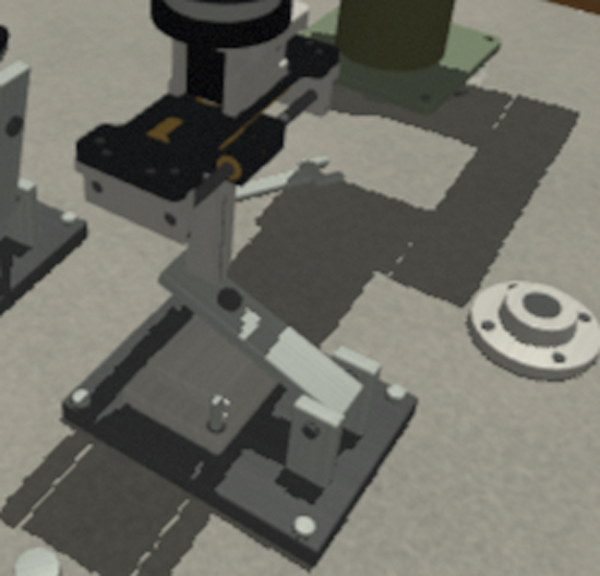

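Request:
arm_command(rows=[0,0.008,-0.004,0,0,0,0,0,0.016,-0.007,0,0,0,0,0,0.023,-0.009,0,0,0,0,0,0.029,-0.01,0,0,0,0,0,0.034,-0.011,0,0,0,0,0,0.037,-0.0115,0,0,0,0,0,0.0385,-0.0115,0,0,0,0])

```text
time: 12.78
ee_pos: [0.5479, 0.1222, 0.0599]
ee_rot: [-1.571, -0.031, 0.033]
ft_force: [0.1, -0.9, 1.1]
opening: 0.0003
```

Request:
arm_command(rows=[0,0.001,0,0,0,0,0,0,0.002,0,0,0,0,0])

```text
time: 12.95
ee_pos: [0.5482, 0.1224, 0.0586]
ee_rot: [-1.571, -0.032, 0.033]
ft_force: [-1.4, 0.1, 0.6]
opening: 0.0002
```

Request:
arm_command(rows=[0,0.0005,0,0,0,0,0,0,0.001,0,0,0,0,0])

```text
time: 13.12
ee_pos: [0.5484, 0.1225, 0.0578]
ee_rot: [-1.571, -0.032, 0.032]
ft_force: [-0.3, 0.2, 0.4]
opening: 0.0005
```

Request:
arm_command(rows=[0,0.001,0,0,0,0,0,0,0.002,0,0,0,0,0])

```text
time: 13.28
ee_pos: [0.5485, 0.1224, 0.0558]
ee_rot: [-1.571, -0.033, 0.032]
ft_force: [-1.0, -0.2, 0.6]
opening: 0.0002
```

Request:
arm_command(rows=[0,0.001,0,0,0,0,0,0,0.0015,0,0,0,0,0])

```text
time: 13.45
ee_pos: [0.5485, 0.1224, 0.0549]
ee_rot: [-1.571, -0.032, 0.032]
ft_force: [-1.7, -0.5, 7.3]
opening: 0.0006
```

```bash
python3 - <<'E'
from h import *
s=env.get_state();p=s["ee_pos"];print(s["time"],p,s["ft_force"])
a=camera("scene")["color"]
cv2.imwrite("pics/s10.png",cv2.resize(a[200:340,240:420],None,fx=4.2,fy=4.2,interpolation=cv2.INTER_CUBIC))
E
```

```text
13.55 [0.54852135 0.12239352 0.05495336] [-1.65378131 -1.49942286  5.4674239 ]
```

View pics/s10.png

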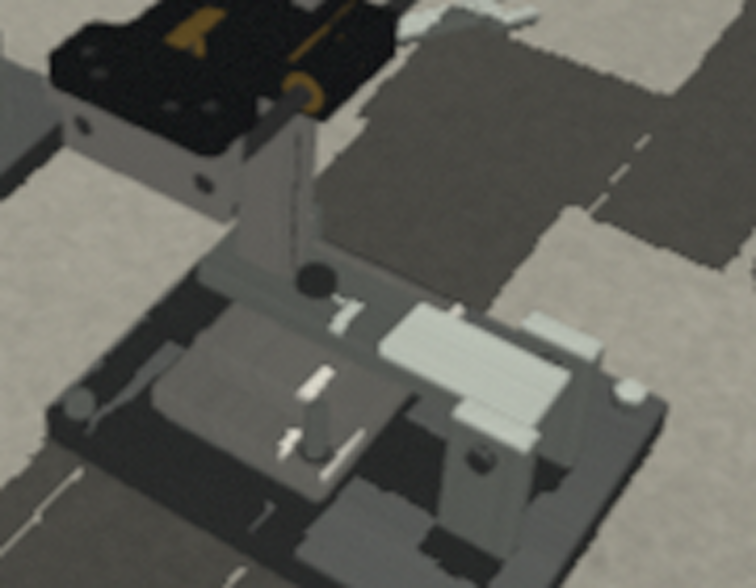

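Request:
arm_command(rows=[0,0.0007,0,0,0,0,0,0,0.0014,0,0,0,0,0,0,0.0014,0,0,0,0,0])

```text
time: 13.85
ee_pos: [0.5486, 0.1224, 0.0548]
ee_rot: [-1.571, -0.032, 0.032]
ft_force: [-5.3, -1.4, 12.3]
opening: 0.0003
```

Request:
arm_command(rows=[0,0.0007,0,0,0,0,0,0,0.0007,0,0,0,0,0])

```text
time: 14.02
ee_pos: [0.5486, 0.1224, 0.0547]
ee_rot: [-1.571, -0.033, 0.032]
ft_force: [-6.0, -1.7, 15.1]
opening: 0.0005
```

Hard stop at the level expected. Retreat straight up and away, then check.

Request:
arm_command(rows=[0,-0.01,0,0,0,0,0,0,-0.04,0,0,0,0,0,0,-0.08,0,0,0,0,0,0,-0.12,0,0,0,0,0,0,-0.16,0,0,0,0,0,0,-0.2,0,0,0,0,0,0,-0.22,0,0,0,0,0,-0.04,-0.22,0,0,0,0,0,-0.08,-0.22,0,0,0,0,0,-0.12,-0.22,0,0,0,0,0,-0.15,-0.22,0,0,0,0,0,-0.15,-0.22,0.04,0,0,0,0,-0.15,-0.22,0.08,0,0,0,0,-0.15,-0.22,0.12,0,0,0,0,-0.15,-0.22,0.16,0,0,0,0,-0.15,-0.22,0.2,0,0,0,0,-0.15,-0.22,0.22,0,0,0,0,-0.15,-0.22,0.22,0,0,0,0])

```text
time: 15.52
ee_pos: [0.3885, 0.3398, 0.2716]
ee_rot: [-1.569, -0.036, 0.037]
ft_force: [-0.5, -0.8, 0.1]
opening: 0.0002
```

```bash
python3 - <<'E'
from h import *
s=env.get_state();p=s["ee_pos"];print(s["time"],p,s["ft_force"])
a=camera("scene")["color"];cv2.imwrite("pics/s11.png",a)
cv2.imwrite("pics/s11c.png",cv2.resize(a[225:355,245:420],None,fx=4.5,fy=4.5,interpolation=cv2.INTER_CUBIC))
a=camera("top")["color"];cv2.imwrite("pics/t11c.png",cv2.resize(a[160:255,140:285],None,fx=5.4,fy=5.4,interpolation=cv2.INTER_CUBIC))
E
```

```text
15.6167 [0.38905688 0.33635601 0.27159976] [ 0.17259041 -1.08367235 -0.08425241]
```

View pics/s11.png

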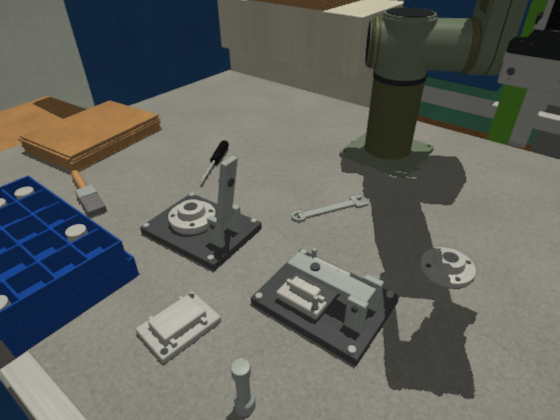

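View pics/s11c.png

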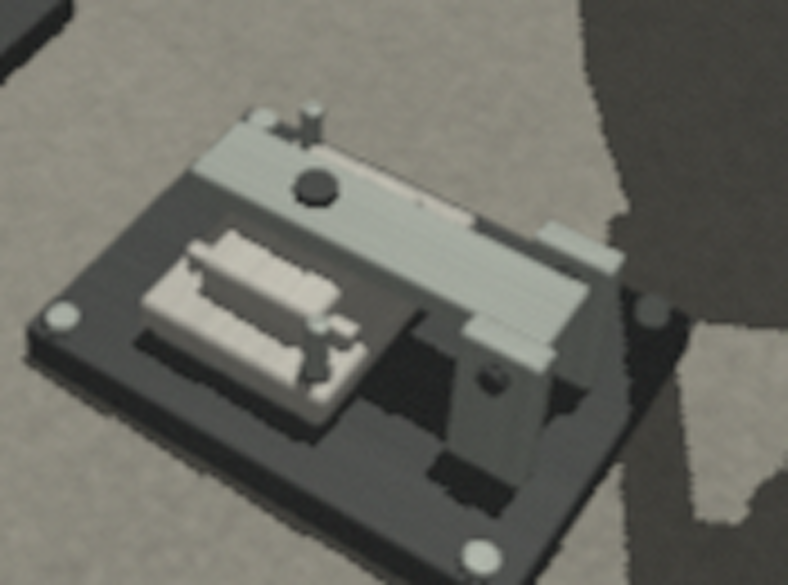

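View pics/t11c.png

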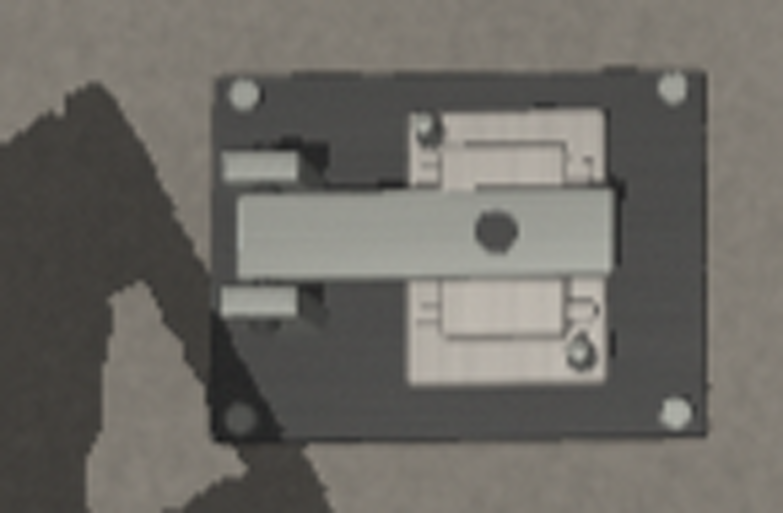

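```bash
python3 - <<'E'
from h import *
for k,a,b in(("tip+",(613,188),(192,165)),("tip-",(613,272),(240,122)),("hinge end-",(238,278),(588,287)),("sh+-",(605,110),(142,302)),("sh++",(409,112),(322,412))):
    X,e=tri(tc(a),sc(b));print(k,X.round(4),*e)
s=env.get_state();print(s["time"],abs(s["dq"]).max())
E
```

```text
tip+ [0.5652 0.0982 0.0726] [-0.3  0.2] [-0.7 -0. ]
tip- [0.5332 0.0969 0.07  ] [-0.2  0.1] [-0.4 -0. ]
hinge end- [0.5268 0.2401 0.0712] [ 0. -0.] [0. 0.]
sh+- [0.6029 0.1052 0.037 ] [-0.3  0.2] [-0.6 -0. ]
sh++ [0.6007 0.1836 0.0341] [-0.1  0.1] [-0.3 -0. ]
15.8167 0.002975278097296647
```

Strap upper face is at 70–73 mm at both ends, so it is level. The cover shoulder has dropped about 12–14 mm, which agrees with the felt stop.

```bash
python3 -c "
from cell import order
print(order.hand_in())"
```

```text
the job is handed in; nothing more can be done
None
```

The cover is fully home and its strap is closed flat; the job was handed in at about 16 s of the 43 s allowed.

- **Cover:** I pressed it with the shut fingertips. It slid at about 3–5 N, then stopped hard, and I pushed to about 18 N with no further movement. Afterwards its shoulder had dropped about 12–14 mm in the camera views.
- **Strap:** After that I swung the cover fixture's strap over from behind, pressing just outboard of the screw head. It stopped hard and I pressed to about 15 N. Its upper face then measured 70–73 mm at both ends against the nominal 72 mm, so it is level.
- **Other fixture:** I never went near the round flange's strap, and the last picture shows it still upright. At hand-in the arm was standing clear and touching nothing.

**Disagreement:** the stated fingertip position did not match what I saw. The cameras and both contacts put the tips about 15–17 mm behind the reported TCP, not 22 mm ahead of it. I went by the force readings and pictures instead.

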